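Free the top cleaning basket and hang it in the cleaner

ROBOT

A 6-joint arm with a two-finger parallel gripper is mounted at the origin on a cart in front of the work surface, level with it; the furniture and walls round the work are solid. World frame = base frame: x ahead of the robot, y to its left, z up, the work surface at z = 0. Lengths are in m, angles in rad, forces in N, time in s.
With the tool pointing down it reaches from about 0.275 to 1 m from the base axis. Payload 8.4 kg.
Tool frame: the origin (TCP) lies midway between the tips of the shut fingers; the grasp point (between the pads) lies 19 mm behind it; z points along the fingers, y is the line along which they close (so a half turn about z gives the same grasp; the last joint's range is limited). The gripper opens to 85 mm and grips with 20 to 120 N. Pads are 22 mm wide; open, the fingers measure 114 mm over their backs; the gripper's body (76 mm by 85 mm) begins 54 mm behind the grasp point. The pads swing forward as they close: fully open they stand 13 mm farther back than shut.
Start: joints at [1.106, 0.353, 1.633, -0, 1.155, -0.002], TCP at [0.279, 0.559, 0.231] pointing down, gripper open.
Joint ranges: [-2.63, 2.63], [-0.92, 2.1], [0.06, 2.66], [-1.3, 4.44], [0, 2.69], [-3.02, 3.02]. Speed limits (rad/s): [2.22, 2.22, 2.79, 3.14, 3.14, 3.14].

INTERFACE

Orientations are given as a unit quaternion [x, y, z, w].
In Python, from bench import env gives the robot as it stands.
- The arm moves only by the tool apply_moves, never from a script. Its argument "steps" is text: rows parted by semicolons, each of 7 numbers parted by spaces: the shift along the tool's x, y, z in cm, then the turn, a rotation vector about the tool's x, y, z in degrees, then the gripper's target within -1 to 1 (fully open at 1, half-way at 0, shut at -1). In form: dx dy dz wx wy wz gripper; .... A call has 1 to 12 rows; each row is the pose to reach, as a shift and turn from the pose commanded when the call began, along the tool's axes at that moment; what a row does not reach only later rows make up. A row lasts 1/12 s, in which the tool goes at most 41.7 mm and 7.16 degrees, less where a joint would pass 70% of its speed; a pose out of reach is approached as far as the arm can. A call with a gripper value outside its range is refused whole. The fingers move at their own pace and stop on an object; "newtons" is the grip in N (left out, the last holds). Time passes only in rows, so rows that repeat a pose let the fingers close. It gives the time, the measured TCP pose, the force, the opening and the grip force at its end, in the units of the state.
- env.sense(): the state, without advancing time (a new reading comes with each control period).
- env.get_image(name): name is "side" or "top"; returns a dict with "color" (384x512x3 uint8, red, green, blue), "range_z" (384x512 float32, m along the optical axis (not along the pixel's ray), 0 where there is no reading), "fx", "fy", "cx", "cy" (pixels), "R" (3x3) and "t" (3): a world point X has camera coordinates R X + t. Camera axes: x right, y down, z forward; pixel columns grow to the right and rows downward; lengths in m; the calibration is good to about 2 mm. A picture is of the moment at which its call begins.
- env.close_job(): hands the job in; it is judged then, once.
The state is a dict: "clock": time; "joints": joint angles; "dq": joint speeds; "tau": joint torques, N m; "ee_pos": TCP position; "orientation": TCP orientation; "contact_force": force on the tool from outside, world axes, zero at the start; "ft_torque": the same for the moment, N m; "grip_width": finger opening in m; "gripper_force": force on a finger pad.
Only numpy, scipy, OpenCV 4.12 (cv2) and the standard library are available. Lean on these libraries where they do the work, as an engineer would, in place of code of your own. Each camera call takes 0.05 s, during which the arm holds its last target. There are 200 camera calls.

TASK

The top parts-cleaning basket is twist-locked onto the stack: turn it anticlockwise (seen from above) while lifting it along its slanted slots until it comes free, without forcing the slots or pulling up the baskets below, and stand it upright on the open bench. Then take it by its black grip and lower it gently into the cleaner's tank, without dropping it, so that both its lugs lie down in the notches of the raised rim. Keep it upright all the way so that no parts spill, leave it hanging there, and leave the two lower baskets and the lock cylinder, padlock and latch beside the work where they are.

Things in the scene. Friction and masses are not known exactly. Their poses are not given: they have to be found in the camera images.
- top_basket_mid (a point): Centre (on the axis, half-way up) of the top basket, the one to move: round, perforated stainless steel, 62 mm across, 60 mm high, about 0.2 kg, lock plugs inside (fixed). Its lowest 22 mm is a narrower foot, 51 mm across, on which it stands. z is up, -x points to its grip, +x to its plain lug. To twist it, take its wall from above about 13 mm over this point, fingers away from grip and lug.
- top_grip (a point): Centre of the top basket's black upright grip: 12 mm thick along x, 17 mm wide along y, 28 mm high; 44 mm from the axis on the -x side, 44 mm above the basket's centre. Axes as the basket's. It stands on a lug (17 mm wide, 4 mm thick, top flush with the rim, out to 52 mm from the axis). Pinch it from above along x, one finger over the mouth (reach less than 15 mm into it).
- top_lug (a point): Middle of the underside of the top basket's plain lug, 41 mm from the axis on the +x side, 26 mm above the basket's centre: flat steel, 28 mm wide, 4 mm thick, out to 52 mm from the axis. The grip's lug has its underside at the same height.
- twist_lock (a point): Centre of the mouth of the next basket, in which the top basket's foot nests 22 mm deep, two studs in slanted slots. The top basket comes free when turned anticlockwise from above (+ about z) by 40 degrees (32 to 48 will do) while rising evenly 11 mm (1.2 mm of play); then it lifts straight out, 15 mm more. Pulled straight up when locked it brings the stack along.
- next_basket_mid (a point): Centre of the basket next below: like the top one, 38 mm lower, must stay. Its grip stands under the top basket's grip and ends 6 mm below the top basket's lug.
- bottom_basket_mid (a point): Centre of the lowest basket, 76 mm below the top one; must stay.
- stand: Stand fixed to the bench, carries the stack; origin on the bench under the stack's axis. Plate 8 mm thick, from 70 mm before (-x) to 58 mm behind the axis, 52 mm to either side. Two steel guide rods, 8 mm thick, top 112 mm above the bench, 46 mm from the axis on the -x side and 15 mm to either side, keep the lower baskets' grips from turning. Nothing holds the baskets down.
- cleaner_seat (a point): Where the basket's centre lies when it hangs properly in the fixed, dry ultrasonic cleaner: on the tank's axis, 53 mm above the bench. Housing 124 mm along x, 132 mm along y; tank mouth 72 mm (x) by 70 mm (y). Top of the raised rim 95 mm above the bench, with a notch front (-x) and back (+x). No room for fingers beside the basket inside the rim.
- front_notch (a point): Middle of the floor of the front (-x) notch of the cleaner's rim: 36 mm wide along y, 16 mm deep, open to the outside, its flat floor 79 mm above the bench. One lug rests in each notch, either way round. The grip then stands 16 mm above the rim; fingers may dip into the notch.
- back_notch (a point): Middle of the floor of the back (+x) notch, like the front one, 98 mm from it.
- cylinder: Bystander: brass lock cylinder standing on its face, 35 mm across, 64 mm high; origin at its underside.
- padlock: Bystander: brass padlock lying flat, 72 x 47 x 20 mm; origin at its underside.
- latch: Bystander: tubular door latch lying flat, 57 x 91 x 25 mm; origin at its underside.

How it is judged:
By the outcome, as a careful person would: the job done as asked, in the order asked, and still so for the second after the job is handed in, with the robot touching nothing.
It also fails if it takes over 64 s, if anything falls off the work surface, if the arm or the gripper's body presses on something with over 40 N, if the wrist force passes 120 N, or if a joint passes its speed limit or range.

## Working session

There is one attempt and no reset: what is moved stays moved. The work goes in short steps, Python scripts to look and compute and a tool call to move; the robot and the scene stay as the last step left them, time stands still between calls to the robot, and variables do not carry over. Pictures are saved under pics/ and viewed, at most 10 in all, crops included, and the job is handed in when it is done.

Besides the shell and the picture viewer there is one more tool, called after "Request:" by a JSON object that holds its "method" and its "body". apply_moves: Moves the arm, as the interface text tells. Its arguments: {"type":"object","properties":{"steps":{"type":"string"},"newtons":{"type":"number"}},"required":["steps"]}

```bash
mkdir -p pics; ls
python3 - <<'E'
from bench import env
import cv2,numpy as np
for n in("side","top"):
    d=env.get_image(n); cv2.imwrite(f"pics/{n}0.png",d["color"][:,:,::-1]); np.savez(f"/tmp/{n}0.npz",**d)
    print(n,d["fx"],d["cx"],d["cy"],np.round(d["R"],3).tolist(),np.round(-d["R"].T@d["t"],3))
s=env.sense();print(s)
E
```

```text
pics
side 439.04106837003013 259.8768104679263 191.8632237437944 [[0.955, -0.295, -0.008], [-0.166, -0.517, -0.84], [0.244, 0.804, -0.543]] [ 0.282 -0.601  0.646]
top 484.49761657235354 247.68309044564703 186.10657974365037 [[0.026, -1.0, -0.011], [-0.981, -0.023, -0.195], [0.194, 0.016, -0.981]] [0.319 0.172 1.205]
{'clock': 0.1, 'joints': array([ 1.10559798e+00,  3.53589974e-01,  1.63405818e+00,  1.42242201e-05,
        1.15517886e+00, -2.37728691e-03]), 'dq': array([-1.91270948e-03, -7.52171853e-05, -2.92142342e-03, -2.87532683e-03,
       -2.96872286e-04, -9.84076368e-05]), 'tau': array([-7.98673573e-04, -6.06351542e+01, -3.42815816e+01, -5.06959304e-05,
        3.96438612e-03,  7.71414830e-05]), 'ee_pos': array([0.27884126, 0.55888084, 0.2306305 ]), 'orientation': array([ 2.29353439e-01,  9.73343012e-01, -5.98884391e-04, -1.49306541e-04]), 'contact_force': array([-0.019491  , -0.59521311, -0.64316031]), 'ft_torque': array([0.00336233, 0.00026379, 0.06177488]), 'gripper_force': 0.0, 'grip_width': 0.08580374741994157}
```

View pics/side0.png

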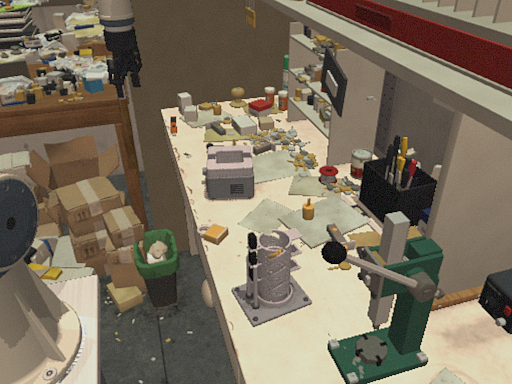

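View pics/top0.png

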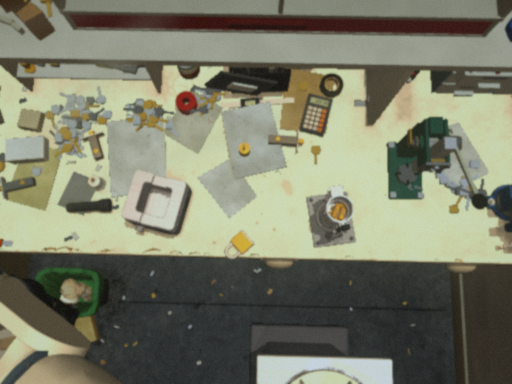

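The side view shows the stack at about (273,265) with its grips toward the lower left, and the cleaner at (230,172). The top view shows the stack at (338,210), the cleaner at (157,203), the cylinder at (244,149), the latch at (285,140) and the padlock at (240,243). Next I'll measure positions from the depth data.

```bash
cat > h.py <<'E'
import numpy as np,cv2
def cloud(d):
    v,u=np.mgrid[:384,:512]; z=d["range_z"].astype(float)
    c=np.stack([(u-d["cx"])/d["fx"]*z,(v-d["cy"])/d["fy"]*z,z],-1)
    P=(c-d["t"])@d["R"]; P[z==0]=np.nan; return P
def pix(d,X):
    c=d["R"]@np.array(X)+d["t"]; return d["fx"]*c[0]/c[2]+d["cx"],d["fy"]*c[1]/c[2]+d["cy"]
E
python3 - <<'E'
import numpy as np,cv2
from h import *
from scipy.optimize import least_squares
T=dict(np.load("/tmp/top0.npz"));S=dict(np.load("/tmp/side0.npz"))
for nm,d,(u0,u1,v0,v1) in(("top",T,(290,375,170,260)),("side",S,(225,320,215,330))):
    P=cloud(d)[v0:v1,u0:u1].reshape(-1,3);P=P[~np.isnan(P[:,0])]
    h,e=np.histogram(P[:,2],np.arange(-.01,.2,.01));print(nm,list(zip(np.round(e,3),h)))
    g=P[P[:,2]>.158];print("grip top",g.mean(0) if len(g) else 0,g.min(0),g.max(0),len(g))
    r=P[(P[:,2]>.136)&(P[:,2]<.152)];print("rim",r.mean(0),r.min(0),r.max(0),len(r))
    pl=P[(P[:,2]>.004)&(P[:,2]<.014)];print("plate",cv2.minAreaRect((pl[:,:2]*1000).astype(np.float32)))
P=cloud(T)[150:250,100:210].reshape(-1,3)
r=P[(P[:,2]>.088)&(P[:,2]<.102)];print("cl rim",r.mean(0),len(r),cv2.minAreaRect((r[:,:2]*1000).astype(np.float32)))
h,e=np.histogram(P[:,2],np.arange(-.01,.13,.01));print(list(zip(np.round(e,3),h)))
for n,(u0,u1,v0,v1) in dict(cyl=(236,254,140,158),latch=(265,305,130,150),pad=(225,257,230,256)).items():
    p=cloud(T)[v0:v1,u0:u1].reshape(-1,3);p=p[p[:,2]>.01];print(n,p.mean(0).round(3),p.min(0).round(3),p.max(0).round(3))
c=lambda d,a,k:cv2.resize(d["color"][a[2]:a[3],a[0]:a[1]],None,fx=k,fy=k,interpolation=2)[:,:,::-1]
a=c(T,(290,380,165,255),4.4);b=c(T,(110,200,160,250),4.4);cv2.imwrite("pics/c1.png",np.hstack([a,b]))
E
```

```text
top [(np.float64(-0.01), np.int64(1778)), (np.float64(0.0), np.int64(4179)), (np.float64(0.01), np.int64(394)), (np.float64(0.02), np.int64(45)), (np.float64(0.03), np.int64(21)), (np.float64(0.04), np.int64(20)), (np.float64(0.05), np.int64(23)), (np.float64(0.06), np.int64(53)), (np.float64(0.07), np.int64(31)), (np.float64(0.08), np.int64(82)), (np.float64(0.09), np.int64(77)), (np.float64(0.1), np.int64(265)), (np.float64(0.11), np.int64(135)), (np.float64(0.12), np.int64(69)), (np.float64(0.13), np.int64(68)), (np.float64(0.14), np.int64(291)), (np.float64(0.15), np.int64(5)), (np.float64(0.16), np.int64(12)), (np.float64(0.17), np.int64(38)), (np.float64(0.18), np.int64(0))]
grip top [ 0.43975597 -0.02091816  0.17086593] [ 0.43376182 -0.02959649  0.15919185] [ 0.44674557 -0.01339576  0.17701542] 51
rim [ 0.4943778  -0.01250395  0.14411965] [ 0.43183799 -0.04393524  0.13601246] [0.53609184 0.01544547 0.1517961 ] 316
plate ((492.0786437988281, -20.63396453857422), (224.0186004638672, 210.62081909179688), 0.5081366896629333)
side [(np.float64(-0.01), np.int64(902)), (np.float64(0.
[... 1126 characters left out ...]
76.80033111572266)
[(np.float64(-0.01), np.int64(1500)), (np.float64(0.0), np.int64(5658)), (np.float64(0.01), np.int64(975)), (np.float64(0.02), np.int64(146)), (np.float64(0.03), np.int64(168)), (np.float64(0.04), np.int64(126)), (np.float64(0.05), np.int64(122)), (np.float64(0.06), np.int64(169)), (np.float64(0.07), np.int64(280)), (np.float64(0.08), np.int64(270)), (np.float64(0.09), np.int64(1483)), (np.float64(0.1), np.int64(67)), (np.float64(0.11), np.int64(0)), (np.float64(0.12), np.int64(0))]
cyl [0.646 0.205 0.031] [0.631 0.18  0.01 ] [0.676 0.225 0.066]
latch [0.675 0.103 0.022] [0.65  0.054 0.01 ] [0.706 0.151 0.032]
pad [0.412 0.207 0.02 ] [0.383 0.175 0.011] [0.444 0.243 0.029]
```

View pics/c1.png

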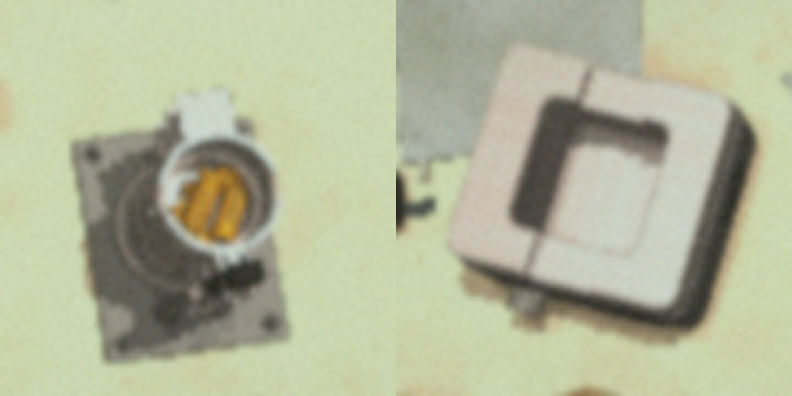

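```bash
cat > fit.py <<'E'
import numpy as np
from h import *
from scipy.optimize import least_squares
from scipy.spatial import ConvexHull
def basket(P,zrim,c0,verbose=True):
    """axis centre and yaw from rim ring and from lug / grip blobs"""
    P=P[~np.isnan(P[:,0])]; c=np.array(c0,float)
    r=P[(abs(P[:,2]-zrim)<.007)]
    for _ in range(8):
        d=np.linalg.norm(r[:,:2]-c,axis=1);k=r[(d>.024)&(d<.0335)]
        f=least_squares(lambda p:np.linalg.norm(k[:,:2]-p,axis=1)-.0298,c,loss="soft_l1",f_scale=.001);c=f.x
    d=np.linalg.norm(r[:,:2]-c,axis=1);o=r[(d>.035)&(d<.054)]
    g=P[(P[:,2]>zrim+.015)&(P[:,2]<zrim+.034)&(np.linalg.norm(P[:,:2]-c,axis=1)<.06)]
    gm=g[:,:2].mean(0) if len(g) else c
    l=o[(o[:,:2]-c)@(c-gm)>0]; lm=l[:,:2].mean(0) if len(l) else c
    a=lambda v:np.degrees(np.arctan2(v[1],v[0]))
    print("centre",c.round(4),len(k),"rim z",np.median(k[:,2]).round(4),"grip",gm.round(4),len(g),np.linalg.norm(gm-c).round(3),"lug",lm.round(4),len(l),"yaw gl/cg/lc",a(lm-gm).round(1),a(c-gm).round(1),a(lm-c).round(1))
    return c
E
python3 - <<'E'
from fit import *
T=dict(np.load("/tmp/top0.npz"));S=dict(np.load("/tmp/side0.npz"))
for d,(u0,u1,v0,v1) in((T,(290,375,170,260)),(S,(225,320,215,330))):
    basket(cloud(d)[v0:v1,u0:u1].reshape(-1,3),.144,(.488,-.013))
for d,(u0,u1,v0,v1) in((T,(100,210,150,250)),(S,(195,265,135,205))):
    P=cloud(d)[v0:v1,u0:u1].reshape(-1,3);P=P[~np.isnan(P[:,0])];n=P[:,:2]
    r=n[(P[:,2]>.088)&(P[:,2]<.102)]
    f=lambda p:(lambda q:np.array([q[:,0].max()-.062,q[:,0].min()+.062,q[:,1].max()-.066,q[:,1].min()+.066]))((r-p[:2])@np.array([[np.cos(p[2]),-np.sin(p[2])],[np.sin(p[2]),np.cos(p[2])]]))
    R=lambda a:np.array([[np.cos(a),-np.sin(a)],[np.sin(a),np.cos(a)]])
    # yaw by minimum area of 1-99% extents
    best=min(((lambda q:np.prod(np.percentile(q,99,0)-np.percentile(q,1,0)))(r@R(np.radians(a))),a) for a in np.arange(-35,10,.5))[1]
    q=r@R(np.radians(best));c=R(np.radians(best))@((np.percentile(q,99,0)+np.percentile(q,1,0))/2)
    print("cleaner",best,c.round(4),np.ptp(q,0).round(3),"z",np.median(P[(P[:,2]>.088)&(P[:,2]<.102),2]))
    L=(n-c)@R(np.radians(best))
    tank=(abs(L)<.05).all(1)&(P[:,2]<.06);print(" tank",L[tank].min(0).round(3),L[tank].max(0).round(3))
    for s in(-1,1):
        m=(L[:,0]*s>.04)&(L[:,0]*s<.058)&(P[:,2]>.072)&(P[:,2]<.086)&(abs(L[:,1])<.04)
        print(" notch",s,m.sum(),np.percentile(L[m,1],[3,50,97]).round(3) if m.sum() else 0)
print(pix(T,(.52,.13,0)),pix(T,(.5,.13,0)))
E
```

```text
centre [ 0.4836 -0.014 ] 174 rim z 0.1445 grip [ 0.4398 -0.0209] 51 0.044 lug [ 0.5257 -0.007 ] 102 yaw gl/cg/lc 9.2 9.0 9.4
centre [ 0.4838 -0.017 ] 262 rim z 0.1438 grip [ 0.4394 -0.0274] 90 0.046 lug [ 0.5259 -0.0099] 98 yaw gl/cg/lc 11.4 13.2 9.5
cleaner -14.5 [0.5016 0.4085] [0.121 0.129] z 0.09637145687456894
 tank [-0.033 -0.023] [0.037 0.037]
 notch -1 120 [-0.014  0.003  0.021]
 notch 1 114 [-0.012  0.005  0.023]
cleaner -14.5 [0.5017 0.4057] [0.121 0.131] z 0.09564005480359045
 tank [-0.034 -0.049] [0.032 0.041]
 notch -1 31 [0.012 0.025 0.039]
 notch 1 32 [0.014 0.026 0.039]
(np.float64(271.8994262830658), np.float64(201.4822347202741)) (np.float64(271.7689971085983), np.float64(209.34572766800238))
```

Run:
```python
from fit import *
T=dict(np.load("/tmp/top0.npz"));S=dict(np.load("/tmp/side0.npz"))
# rectified view at z=.095 in the cleaner frame, 5 px/mm -> centre (.5016,.407), yaw -14.5
a=np.radians(-14.5);c=np.array([.5016,.407]);out=[]
for d in(T,S):
    src=[];dst=[]
    for x,y in((-.075,-.075),(-.075,.075),(.075,.075),(.075,-.075)):
        X=c+np.array([np.cos(a)*x-np.sin(a)*y,np.sin(a)*x+np.cos(a)*y]);src.append(pix(d,(*X,.095)));dst.append((190-y*2500,190-x*2500))
    I=cv2.warpPerspective(d["color"],cv2.getPerspectiveTransform(np.float32(src),np.float32(dst)),(380,380),flags=2)
    I=cv2.convertScaleAbs(I,alpha=1.3,beta=-60)
    cv2.rectangle(I,(190-88,190-90),(190+88,190+90),(255,0,0),1)
    for s in(-45,45):cv2.line(I,(190+s,20),(190+s,80),(0,0,255),1);cv2.line(I,(190+s,300),(190+s,360),(0,0,255),1)
    out.append(I[:,:,::-1])
cv2.imwrite("pics/rect.png",np.hstack(out))
```

```text
(no output)
```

View pics/rect.png

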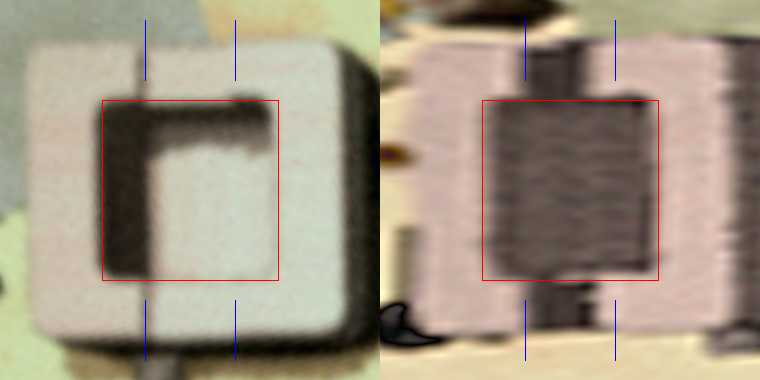

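The rectified views agree to about 1–2 mm. I take the tank axis as (0.503, 0.408) with yaw −14.5°, and the stack axis as (0.484, −0.0155) with yaw 10°. Now I'll move above the stack.

Request:
{"method": "apply_moves", "body": {"steps": "0 0 -4 0 0 0 1;-43.97 -42.28 -4 0 0 143.5 1;-43.97 -42.28 -4 0 0 143.5 1;-43.97 -42.28 -4 0 0 143.5 1;-43.97 -42.28 -4 0 0 143.5 1;-43.97 -42.28 -4 0 0 143.5 1;-43.97 -42.28 -4 0 0 143.5 1;-43.97 -42.28 -4 0 0 143.5 1;-43.97 -42.28 -4 0 0 143.5 1;-43.97 -42.28 -4 0 0 143.5 1;-43.97 -42.28 -4 0 0 143.5 1;-43.97 -42.28 -4 0 0 143.5 1", "newtons": 40}}

```text
clock: 1.1
ee_pos: [0.4328, 0.1255, 0.2713]
orientation: [0.797, 0.604, 0.0, -0.0]
contact_force: [1.0, 0.7, 0.3]
grip_width: 0.0857
gripper_force: 0.0
```

Request:
{"method": "apply_moves", "body": {"steps": "-12.19 8.75 0 0 0 64.3 1;-12.19 8.75 0 0 0 64.3 1;-12.19 8.75 0 0 0 64.3 1;-12.19 8.75 0 0 0 64.3 1;-12.19 8.75 0 0 0 64.3 1;-12.19 8.75 0 0 0 64.3 1;-12.19 8.75 0 0 0 64.3 1;-12.19 8.75 0 0 0 64.3 1;-12.19 8.75 0 0 0 64.3 1;-12.19 8.75 0 0 0 64.3 1;-12.19 8.75 0 0 0 64.3 1;-12.19 8.75 0 0 0 64.3 1"}}

```text
clock: 2.1
ee_pos: [0.485, -0.0131, 0.2712]
orientation: [0.996, 0.093, -0.0, -0.0]
contact_force: [-0.8, 1.1, 0.4]
grip_width: 0.0855
gripper_force: 0.0
```

```bash
cat >> h.py <<'E'
from scipy.spatial.transform import Rotation as Ro
def st(env,goal=None,yaw=None):
    """print the tool state; with a goal (world) and tool-y yaw (deg), the shift in tool axes (cm) and turn (deg)"""
    s=env.sense();R=Ro.from_quat(s["orientation"]).as_matrix()
    y=np.degrees(np.arctan2(R[1,1],R[0,1]));print("t",round(s["clock"],2),"pos",s["ee_pos"].round(4),"yyaw",y.round(2),"tilt",np.degrees(np.arccos(-R[2,2])).round(2),"F",s["contact_force"].round(1),"M",s["ft_torque"].round(2),"w",round(s["grip_width"],4),"q",s["joints"].round(2))
    if goal is not None:
        D=R.T@(np.array(goal)-s["ee_pos"])*100;print("shift cm",D.round(2),"turn tz",None if yaw is None else (-(yaw-y)).round(1))
    return s
E
python3 - <<'E'
from bench import env
from h import *
st(env,(.484,-.0155,.107),-80)
E
```

```text
t 2.1 pos [ 0.485  -0.0131  0.2712] yyaw -79.36 tilt 0.02 F [-0.8  1.1  0.4] M [0.   0.   0.01] w 0.0855 q [-0.03  0.09  1.88 -0.    1.17  1.35]
shift cm [-0.13  0.22 16.42] turn tz 0.6
```

Request:
{"method": "apply_moves", "body": {"steps": "0 0 3 0 0 0 1;0 0 6 0 0 0 1;0 0 9 0 0 0 1;0 0 11 0 0 0 1;0 0 12 0 0 0 1;0 0 12 0 0 0 1;0 0 12 0 0 0 1"}}

```text
clock: 2.68
ee_pos: [0.4853, -0.0131, 0.1516]
orientation: [0.996, 0.091, -0.0, -0.0]
contact_force: [0.4, -0.1, 0.1]
grip_width: 0.0853
gripper_force: 0.0
```

Run:
```python
from bench import env
from h import *
st(env,(.484,-.0155,.107),-80)
```

```text
t 2.68 pos [ 0.4853 -0.0131  0.1516] yyaw -79.52 tilt 0.02 F [ 0.4 -0.1  0.1] M [ 0.02 -0.02 -0.01] w 0.0853 q [-0.03  0.24  2.    0.    0.9   1.36]
shift cm [-0.17  0.21  4.46] turn tz 0.5
```

Request:
{"method": "apply_moves", "body": {"steps": "-0.17 0.21 1 0 0 0.5 1;-0.17 0.21 2 0 0 0.5 1;-0.17 0.21 3 0 0 0.5 1;-0.17 0.21 4 0 0 0.5 1;-0.17 0.21 4.46 0 0 0.5 1;-0.17 0.21 4.46 0 0 0.5 1;-0.17 0.21 4.46 0 0 0.5 0.7;-0.17 0.21 4.46 0 0 0.5 0.6;-0.17 0.21 4.46 0 0 0.5 0.5;-0.17 0.21 4.46 0 0 0.5 0.4;-0.17 0.21 4.46 0 0 0.5 0.4;-0.17 0.21 4.46 0 0 0.5 0.4", "newtons": 40}}

```text
clock: 3.68
ee_pos: [0.4844, -0.0156, 0.1074]
orientation: [0.996, 0.086, 0.001, 0.0]
contact_force: [0.7, 0.4, 6.3]
grip_width: 0.0611
gripper_force: 43.9
```

Run:
```python
from bench import env
from h import *
print(st(env,(.484,-.0155,.107),-80)["gripper_force"])
d=env.get_image("side");cv2.imwrite("pics/grasp.png",cv2.resize(d["color"][180:340,200:360,::-1],None,fx=3.5,fy=3.5,interpolation=2))
```

```text
t 3.68 pos [ 0.4844 -0.0156  0.1074] yyaw -80.1 tilt 0.08 F [0.7 0.4 6.3] M [0.07 0.16 0.06] w 0.0611 q [-0.04  0.3   2.04 -0.    0.8   1.36]
shift cm [-0.04 -0.02  0.04] turn tz -0.1
43.93287572544068
```

View pics/grasp.png

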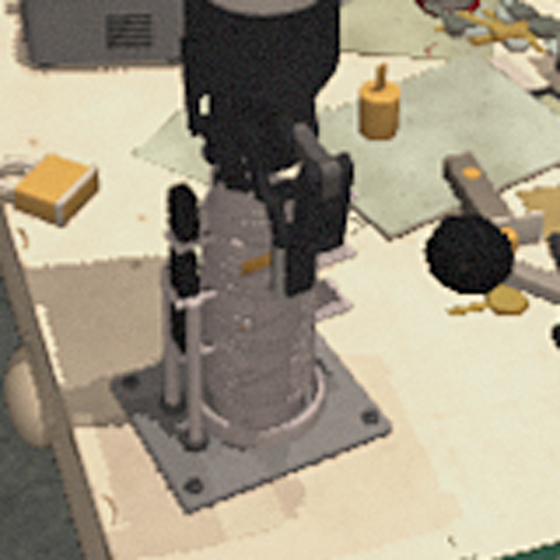

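The grasp is good: the fingers are on the top basket's wall, clear of the grip and lug, with a width of 61 mm. Next is the first half of the twist.

Request:
{"method": "apply_moves", "body": {"steps": "0 0 0 0 0 0 0.2;0 0 -0.04 0 0 -1.5 0.2;0 0 -0.08 0 0 -3 0.2;0 0 -0.12 0 0 -4.5 0.2;0 0 -0.165 0 0 -6 0.2;0 0 -0.205 0 0 -7.5 0.2;0 0 -0.25 0 0 -9 0.2;0 0 -0.29 0 0 -10.5 0.2;0 0 -0.33 0 0 -12 0.2;0 0 -0.33 0 0 -12 0.2;0 0 -0.33 0 0 -12 0.2", "newtons": 60}}

```text
clock: 4.65
ee_pos: [0.4836, -0.0155, 0.1099]
orientation: [0.982, 0.19, -0.0, -0.0]
contact_force: [0.5, -0.6, -1.5]
grip_width: 0.0605
gripper_force: 65.0
```

Run:
```python
from bench import env
from h import *
st(env)
```

```text
t 4.65 pos [ 0.4836 -0.0155  0.1099] yyaw -68.14 tilt 0.01 F [ 0.5 -0.6 -1.5] M [-0.04 -0.03 -0.01] w 0.0605 q [-0.04  0.3   2.04  0.    0.81  1.15]
```

Request:
{"method": "apply_moves", "body": {"steps": "0 0 -0.05 0 0 -1.8 0.2;0 0 -0.1 0 0 -3.6 0.2;0 0 -0.15 0 0 -5.4 0.2;0 0 -0.2 0 0 -7.2 0.2;0 0 -0.25 0 0 -9 0.2;0 0 -0.3 0 0 -10.8 0.2;0 0 -0.35 0 0 -12.6 0.2;0 0 -0.4 0 0 -14.4 0.2;0 0 -0.45 0 0 -16.2 0.2;0 0 -0.5 0 0 -18 0.2;0 0 -0.5 0 0 -18 0.2;0 0 -0.5 0 0 -18 0.2"}}

```text
clock: 5.65
ee_pos: [0.4837, -0.0155, 0.1149]
orientation: [0.94, 0.34, -0.0, -0.0]
contact_force: [0.0, -0.2, -2.2]
grip_width: 0.0608
gripper_force: 65.0
```

Run:
```python
from bench import env
from h import *
st(env)
```

```text
t 5.65 pos [ 0.4837 -0.0155  0.1149] yyaw -50.19 tilt 0.0 F [ 0.  -0.2 -2.2] M [-0.07 -0.05 -0.03] w 0.0608 q [-0.04  0.29  2.03 -0.    0.82  0.84]
```

Request:
{"method": "apply_moves", "body": {"steps": "0 0 -0.055 0 0 -2 0.2;0 0 -0.11 0 0 -4 0.2;0 0 -0.165 0 0 -6 0.2;0 0 -0.22 0 0 -8 0.2;0 0 -0.275 0 0 -10 0.2;0 0 -0.275 0 0 -10 0.2;0 0 -0.275 0 0 -10 0.2"}}

```text
clock: 6.23
ee_pos: [0.4838, -0.0155, 0.1177]
orientation: [0.907, 0.421, -0.0, 0.0]
contact_force: [-0.3, -0.6, -1.3]
grip_width: 0.0603
gripper_force: 65.0
```

Run:
```python
from bench import env
from h import *
st(env)
```

```text
t 6.23 pos [ 0.4838 -0.0155  0.1177] yyaw -40.22 tilt 0.0 F [-0.3 -0.6 -1.3] M [ 0.   -0.    0.03] w 0.0603 q [-0.04  0.29  2.03 -0.    0.82  0.67]
```

Twisted 40° with no binding. Next I lift straight up slowly.

Request:
{"method": "apply_moves", "body": {"steps": "0 0 -0.15 0 0 0 0.2;0 0 -0.3 0 0 0 0.2;0 0 -0.5 0 0 0 0.2;0 0 -0.7 0 0 0 0.2;0 0 -0.9 0 0 0 0.2;0 0 -1.1 0 0 0 0.2;0 0 -1.4 0 0 0 0.2;0 0 -1.8 0 0 0 0.2;0 0 -2.2 0 0 0 0.2;0 0 -2.6 0 0 0 0.2;0 0 -3 0 0 0 0.2;0 0 -3 0 0 0 0.2"}}

```text
clock: 7.23
ee_pos: [0.4843, -0.0156, 0.1487]
orientation: [0.907, 0.422, 0.001, 0.0]
contact_force: [-0.1, 0.6, -2.3]
grip_width: 0.0602
gripper_force: 65.1
```

Run:
```python
from bench import env
from h import *
st(env,(.51,.135,.16),-40)
d=env.get_image("side");cv2.imwrite("pics/lift.png",cv2.resize(d["color"][180:340,200:360,::-1],None,fx=3,fy=3,interpolation=2))
```

```text
t 7.23 pos [ 0.4843 -0.0156  0.1487] yyaw -40.1 tilt 0.08 F [-0.1  0.6 -2.3] M [-0.02 -0.    0.03] w 0.0602 q [-0.04  0.24  2.01 -0.    0.89  0.66]
shift cm [13.17 -7.73 -1.13] turn tz -0.1
```

View pics/lift.png

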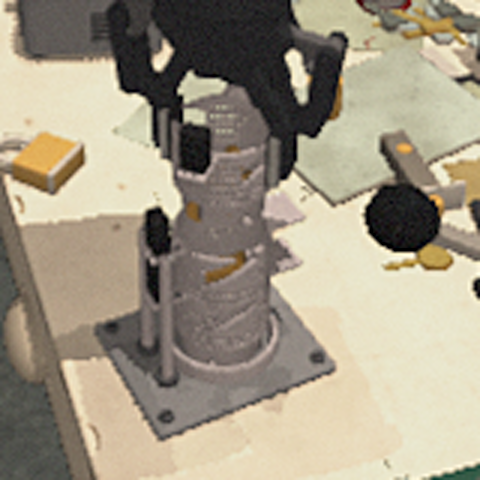

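The basket is free, the lower two stayed, and the foot is just above the next basket. I'll raise it and carry it to the bench.

Request:
{"method": "apply_moves", "body": {"steps": "0 0 -1 0 0 0 0.2;0 0 -2.5 0 0 0 0.2;0 0 -4 0 0 0 0.2;0 0 -4.5 0 0 0 0.2;1 -0.57 -4.5 0 0 0 0.2;3 -1.7 -4.5 0 0 0 0.2;5.2 -2.96 -4.5 0 0 0 0.2;7.4 -4.2 -4.5 0 0 0 0.2;9.6 -5.47 -4.5 0 0 0 0.2;11.4 -6.5 -4.5 0 0 0 0.2;12.42 -7.07 -4.5 0 0 0 0.2;12.42 -7.07 -4.5 0 0 0 0.2"}}

```text
clock: 8.28
ee_pos: [0.5098, 0.1272, 0.1922]
orientation: [0.906, 0.423, -0.0, -0.0]
contact_force: [0.5, 0.2, -2.9]
grip_width: 0.0604
gripper_force: 65.5
```

Request:
{"method": "apply_moves", "body": {"steps": "0 0 1 0 0 0 0.2;0 0 3 0 0 0 0.2;0 0 5 0 0 0 0.2;0 0 7 0 0 0 0.2;0 0 9 0 0 0 0.2;0 0 11 0 0 0 0.2;0 0 13 0 0 0 0.2;0 0 14.5 0 0 0 0.2;0 0 15 0 0 0 0.2;0 0 15 0 0 0 0.2"}}

```text
clock: 9.12
ee_pos: [0.5082, 0.1238, 0.041]
orientation: [0.907, 0.421, -0.002, -0.0]
contact_force: [-0.3, -0.0, -1.6]
grip_width: 0.0602
gripper_force: 65.5
```

Run:
```python
from bench import env
from fit import *
s=st(env,(.51,.125,.023),-40)
for n in("side","top"):
    d=env.get_image(n);P=cloud(d).reshape(-1,3);P=P[(np.linalg.norm(P[:,:2]-s["ee_pos"][:2],axis=1)<.033)]
    print(n,[(z,((P[:,2]>z/1000)&(P[:,2]<z/1000+.003)).sum()) for z in range(-6,60,3)])
```

```text
t 9.12 pos [0.5082 0.1238 0.041 ] yyaw -40.15 tilt 0.2 F [-0.3 -0.  -1.6] M [0.01 0.02 0.04] w 0.0602 q [ 0.24  0.46  1.99 -0.    0.69  0.94]
shift cm [0.22 0.06 1.8 ] turn tz -0.2
side [(-6, np.int64(0)), (-3, np.int64(6)), (0, np.int64(38)), (3, np.int64(5)), (6, np.int64(0)), (9, np.int64(0)), (12, np.int64(0)), (15, np.int64(0)), (18, np.int64(3)), (21, np.int64(9)), (24, np.int64(16)), (27, np.int64(24)), (30, np.int64(30)), (33, np.int64(19)), (36, np.int64(7)), (39, np.int64(28)), (42, np.int64(39)), (45, np.int64(32)), (48, np.int64(45)), (51, np.int64(38)), (54, np.int64(51)), (57, np.int64(35))]
top [(-6, np.int64(0)), (-3, np.int64(0)), (0, np.int64(0)), (3, np.int64(0)), (6, np.int64(0)), (9, np.int64(0)), (12, np.int64(0)), (15, np.int64(0)), (18, np.int64(0)), (21, np.int64(0)), (24, np.int64(0)), (27, np.int64(0)), (30, np.int64(0)), (33, np.int64(0)), (36, np.int64(0)), (39, np.int64(0)), (42, np.int64(0)), (45, np.int64(0)), (48, np.int64(0)), (51, np.int64(0)), (54, np.int64(0)), (57, np.int64(0))]
```

Request:
{"method": "apply_moves", "body": {"steps": "0 0 0.5 0 0 0 0.2;0 0 1 0 0 0 0.2;0 0 1.3 0 0 0 0.2;0 0 1.5 0 0 0 0.2;0 0 1.6 0 0 0 0.2;0 0 1.65 0 0 0 0.2;0 0 1.7 0 0 0 0.2;0 0 1.7 0 0 0 0.2;0 0 1.7 0 0 0 0.2"}}

```text
clock: 9.97
ee_pos: [0.5098, 0.125, 0.0258]
orientation: [0.907, 0.422, 0.0, 0.0]
contact_force: [0.5, 0.4, -1.4]
grip_width: 0.0606
gripper_force: 65.5
```

Request:
{"method": "apply_moves", "body": {"steps": "0 0 0.05 0 0 0 0.2;0 0 0.1 0 0 0 0.2;0 0 0.15 0 0 0 0.2;0 0 0.15 0 0 0 0.2"}}

```text
clock: 10.3
ee_pos: [0.5096, 0.125, 0.0241]
orientation: [0.907, 0.422, -0.0, -0.0]
contact_force: [0.4, 0.2, -1.8]
grip_width: 0.0603
gripper_force: 65.5
```

Request:
{"method": "apply_moves", "body": {"steps": "0 0 0.05 0 0 0 0.2;0 0 0.1 0 0 0 0.2;0 0 0.1 0 0 0 0.2"}}

```text
clock: 10.55
ee_pos: [0.5097, 0.125, 0.0236]
orientation: [0.907, 0.422, -0.0, 0.0]
contact_force: [-1.6, -0.6, 4.4]
grip_width: 0.0606
gripper_force: 66.3
```

Contact with the bench felt (about 6 N change). Now I release and rise.

Request:
{"method": "apply_moves", "body": {"steps": "0 0 0.08 0 0 0 0.4;0 0 0.08 0 0 0 0.6;0 0 0.08 0 0 0 0.8;0 0 0.08 0 0 0 1;0 0 0.08 0 0 0 1;0 0 0.08 0 0 0 1;0 0 -2 0 0 0 1;0 0 -5 0 0 0 1;0 0 -9 0 0 0 1;0 0 -13 0 0 0 1;0 0 -14 0 0 0 1"}}

```text
clock: 11.47
ee_pos: [0.5125, 0.1257, 0.1688]
orientation: [0.907, 0.422, 0.004, 0.001]
contact_force: [1.2, 0.4, 1.4]
grip_width: 0.0854
gripper_force: 0.0
```

Request:
{"method": "apply_moves", "body": {"steps": "-8 8 0 0 0 -30 0;-12 12 0 0 0 -60 0;-12 12 0 0 0 -90 0;-12 12 0 0 0 -90 0;-12 12 0 0 0 -90 0;-12 12 0 0 0 -90 0;-12 12 0 0 0 -90 0;-12 12 0 0 0 -90 0;-12 12 0 0 0 -90 0;-12 12 0 0 0 -90 0;-12 12 0 0 0 -90 0;-12 12 0 0 0 -90 0"}}

```text
clock: 12.47
ee_pos: [0.5241, -0.0441, 0.1629]
orientation: [0.397, 0.918, -0.0, -0.0]
contact_force: [0.2, 0.1, -0.1]
grip_width: 0.0426
gripper_force: 0.0
```

Run:
```python
from bench import env
from fit import *
st(env)
for n in("side","top"):
    d=env.get_image(n);P=cloud(d).reshape(-1,3);P=P[(np.linalg.norm(P[:,:2]-[.51,.125],axis=1)<.075)&(P[:,2]<.11)]
    try: basket(P,.060,(.51,.125))
    except Exception as e: print(n,e)
    if n=="side":I=d["color"]
    else: J=d["color"]
cv2.imwrite("pics/bench.png",np.hstack([cv2.resize(I[130:330,170:370],(400,400)),cv2.resize(J[130:270,210:350],(400,400))])[:,:,::-1])
```

```text
t 12.47 pos [ 0.5241 -0.0441  0.1629] yyaw 43.18 tilt 0.02 F [ 0.2  0.1 -0.1] M [-0.03  0.01  0.  ] w 0.0426 q [-0.09  0.28  1.91 -0.    0.95 -0.84]
centre [0.5087 0.1234] 175 rim z 0.0596 grip [0.4802 0.0871] 67 0.046 lug [0.5371 0.156 ] 62 yaw gl/cg/lc 50.5 51.8 49.0
centre [0.5088 0.1262] 137 rim z 0.0604 grip [0.4802 0.0929] 40 0.044 lug [0.5365 0.159 ] 86 yaw gl/cg/lc 49.6 49.3 49.8
```

View pics/bench.png

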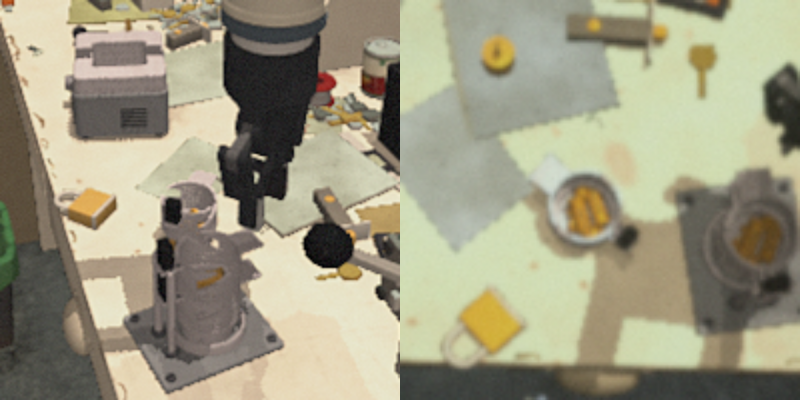

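The basket stands upright on the open bench at (0.509, 0.125), yaw 50°. Its grip is at about (0.4805, 0.091). Next I move above the grip.

Request:
{"method": "apply_moves", "body": {"steps": "0 0 0 0 0 0 0;0 0 0 0 0 0 0"}}

```text
clock: 12.73
ee_pos: [0.5241, -0.0441, 0.1631]
orientation: [0.402, 0.916, -0.0, -0.0]
contact_force: [-0.1, -0.5, 0.2]
grip_width: 0.0429
gripper_force: 0.0
```

Run:
```python
from bench import env
from fit import *
st(env,(.4805,.091,.14),50)
```

```text
t 12.73 pos [ 0.5241 -0.0441  0.1631] yyaw 42.61 tilt 0.01 F [-0.1 -0.5  0.2] M [-0.04  0.03  0.04] w 0.0429 q [-0.09  0.28  1.91 -0.    0.95 -0.83]
shift cm [12.89  5.93  2.31] turn tz -7.4
```

Request:
{"method": "apply_moves", "body": {"steps": "3 1.4 0 0 0 -3 0;6 2.8 0 0 0 -7.4 0;9 4.2 0.5 0 0 -7.4 0;12 5.5 1 0 0 -7.4 0;12.89 5.93 2 0 0 -7.4 0;12.89 5.93 2.3 0 0 -7.4 0;12.89 5.93 2.3 0 0 -7.4 0;12.89 5.93 2.3 0 0 -7.4 0"}}

```text
clock: 13.4
ee_pos: [0.4804, 0.09, 0.1402]
orientation: [0.341, 0.94, -0.0, -0.0]
contact_force: [0.5, -0.4, 0.3]
grip_width: 0.0425
gripper_force: 0.0
```

Run:
```python
from bench import env
from fit import *
st(env,(.4805,.091,.055),50)
```

```text
t 13.4 pos [0.4804 0.09   0.1402] yyaw 50.17 tilt 0.02 F [ 0.5 -0.4  0.3] M [ 0.02 -0.01 -0.02] w 0.0425 q [ 0.18  0.26  2.   -0.    0.88 -0.69]
shift cm [0.06 0.08 8.51] turn tz 0.2
```

Request:
{"method": "apply_moves", "body": {"steps": "0 0 2 0 0 0 0;0.05 0.08 4.5 0 0 0.2 0;0.05 0.08 6.5 0 0 0.2 0;0.05 0.08 8 0 0 0.2 0;0.05 0.08 8.5 0 0 0.2 0;0.05 0.08 8.5 0 0 0.2 0;0.05 0.08 8.5 0 0 0.2 -0.3;0.05 0.08 8.5 0 0 0.2 -0.5;0.05 0.08 8.5 0 0 0.2 -0.6;0.05 0.08 8.5 0 0 0.2 -0.7;0.05 0.08 8.5 0 0 0.2 -0.8;0.05 0.08 8.5 0 0 0.2 -0.9", "newtons": 60}}

```text
clock: 14.4
ee_pos: [0.4827, 0.0925, 0.0578]
orientation: [0.342, 0.94, 0.002, 0.002]
contact_force: [-1.3, 2.9, 11.4]
grip_width: 0.0219
gripper_force: 63.1
```

Request:
{"method": "apply_moves", "body": {"steps": "0 0 0 0 0 0 -1;0 0 0 0 0 0 -1;0 0 -0.1 0 0 0 -1;0 0 -0.2 0 0 0 -1;0 0 -0.4 0 0 0 -1;0 0 -0.7 0 0 0 -1;0 0 -1 0 0 0 -1;0 0 -1 0 0 0 -1"}}

```text
clock: 15.07
ee_pos: [0.4805, 0.0917, 0.066]
orientation: [0.342, 0.94, 0.0, 0.0]
contact_force: [0.7, -0.3, -2.0]
grip_width: 0.0107
gripper_force: 59.9
```

Run:
```python
from bench import env
from fit import *
s=st(env)
for n in("side","top"):
    d=env.get_image(n);P=cloud(d).reshape(-1,3);P=P[(np.linalg.norm(P[:,:2]-[.51,.125],axis=1)<.06)&(P[:,2]<.11)]
    try: basket(P,.070,(.51,.125))
    except Exception as e: print(n,e)
    if n=="side":cv2.imwrite("pics/pinch.png",cv2.resize(d["color"][170:330,180:340,::-1],None,fx=3,fy=3,interpolation=2))
```

```text
t 15.07 pos [0.4805 0.0917 0.066 ] yyaw 50.03 tilt 0.05 F [ 0.7 -0.3 -2. ] M [-0.12  0.06  0.01] w 0.0107 q [ 0.19  0.38  2.05 -0.    0.71 -0.69]
centre [0.5077 0.1242] 82 rim z 0.0664 grip [0.4859 0.0853] 59 0.045 lug [0.5365 0.1558] 58 yaw gl/cg/lc 54.3 60.8 47.6
centre [0.5117 0.1269] 27 rim z 0.0677 grip [0.5117 0.1269] 0 0.0 lug [0.5117 0.1269] 0 yaw gl/cg/lc 0.0 0.0 0.0
```

View pics/pinch.png

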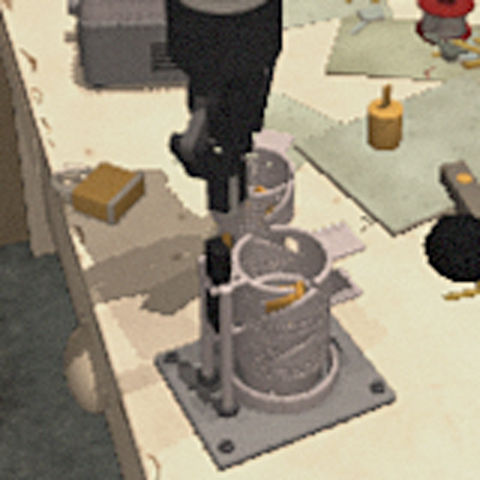

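Lifted by the grip: 10.7 mm opening, rim about 68 mm up, basket level. I'll raise it and carry it over the tank.

Request:
{"method": "apply_moves", "body": {"steps": "0 0 -1 0 0 0 -1;0 0 -3 0 0 0 -1;0 0 -5.5 0 0 0 -1;0 0 -8 0 0 0 -1;0 0 -10.5 0 0 0 -1;0 0 -12 0 0 3 -1;1.5 1.5 -12.3 0 0 8 -1;3.5 3.5 -12.3 0 0 13 -1;5.5 5.6 -12.3 0 0 18 -1;7.5 7.8 -12.3 0 0 23 -1;9.5 10 -12.3 0 0 28 -1;11.3 11.9 -12.3 0 0 33 -1"}}

```text
clock: 16.17
ee_pos: [0.4696, 0.2572, 0.1888]
orientation: [0.596, 0.803, 0.0, -0.0]
contact_force: [0.8, -1.6, -3.6]
grip_width: 0.0109
gripper_force: 59.9
```

Run:
```python
from bench import env
from fit import *
s=st(env,(.4604,.419,.189),-14.5)
```

```text
t 16.17 pos [0.4696 0.2572 0.1888] yyaw 16.79 tilt 0.01 F [ 0.8 -1.6 -3.6] M [-0.04  0.08 -0.03] w 0.0109 q [0.5  0.26 1.87 0.   1.01 0.2 ]
shift cm [15.76  3.79 -0.02] turn tz 31.3
```

Request:
{"method": "apply_moves", "body": {"steps": "1.8 0.5 0 0 0 4 -1;3.6 0.9 0 0 0 8 -1;5.6 1.4 0 0 0 12 -1;7.6 1.9 0 0 0 16 -1;9.6 2.4 0 0 0 20 -1;11.6 2.8 0 0 0 24 -1;13.4 3.3 0 0 0 28 -1;14.8 3.6 0 0 0 31.3 -1;15.6 3.8 0 0 0 31.3 -1;15.76 3.8 0 0 0 31.3 -1;15.76 3.8 0 0 0 31.3 -1;15.76 3.8 0 0 0 31.3 -1"}}

```text
clock: 17.17
ee_pos: [0.46, 0.4165, 0.1882]
orientation: [0.789, 0.614, -0.0, 0.0]
contact_force: [0.6, -0.7, -2.5]
grip_width: 0.011
gripper_force: 59.9
```

Run:
```python
from bench import env
from fit import *
s=st(env,(.4604,.419,.189),-14.5)
c=np.array([.503,.408])
for n in("side","top"):
    d=env.get_image(n);P=cloud(d).reshape(-1,3);P=P[(np.linalg.norm(P[:,:2]-c,axis=1)<.06)&(P[:,2]<.21)]
    print([(z,((P[:,2]>z/1000)&(P[:,2]<z/1000+.005)).sum()) for z in range(100,210,5)])
    q=P[(P[:,2]>.187)&(P[:,2]<.199)]
    l=q[((q[:,:2]-c)@[.968,-.25]>.036)];print("lug",l.mean(0).round(4),len(l),"expect .046 out:",(c+.043*np.array([.968,-.25])).round(4))
    try: basket(P,.193,(.503,.408))
    except Exception as e: print(n,e)
    (I:=d["color"]) is None
    if n=="side":A=I
cv2.imwrite("pics/over.png",np.hstack([cv2.resize(A[80:220,160:300],(400,400)),cv2.resize(I[130:270,90:230],(400,400))])[:,:,::-1])
```

```text
t 17.17 pos [0.46   0.4165 0.1882] yyaw -14.19 tilt 0.05 F [ 0.6 -0.7 -2.5] M [0.01 0.1  0.01] w 0.011 q [ 0.73  0.39  1.68 -0.    1.07  0.98]
shift cm [ 0.25 -0.02 -0.08] turn tz 0.3
[(100, np.int64(0)), (105, np.int64(0)), (110, np.int64(0)), (115, np.int64(0)), (120, np.int64(0)), (125, np.int64(7)), (130, np.int64(27)), (135, np.int64(33)), (140, np.int64(38)), (145, np.int64(22)), (150, np.int64(49)), (155, np.int64(51)), (160, np.int64(54)), (165, np.int64(65)), (170, np.int64(62)), (175, np.int64(62)), (180, np.int64(50)), (185, np.int64(132)), (190, np.int64(28)), (195, np.int64(23)), (200, np.int64(28)), (205, np.int64(25))]
lug [0.5438 0.3911 0.1888] 28 expect .046 out: [0.5446 0.3972]
centre [0.5019 0.404 ] 86 rim z 0.1886 grip [0.4575 0.4086] 11 0.045 lug [0.5427 0.3912] 33 yaw gl/cg/lc -11.5 -5.9 -17.4
[(100, np.int64(9)), (105, np.int64(0)), (110, np.int64(0)), (115, np.int64(0)), (120, np.int64(0)), (125, np.int64(3)), (130, np.int64(10)), (135, np.int64(5)), (140, np.int64(11)), (145, np.int64(23)), (150, np.int64(29)), (155, np.int64(23)), (160, np.int64(16)), (165, np.int64(14)), (170, np.int64(9)), (175, np.int64(16)), (180, np.int64(11)), (185, np.int64(125)), (190, np.int64(50)), (195, np.int64(5)), (200, np.int64(2)), (205, np.int64(3))]
lug [0.5447 0.3948 0.1894] 77 expect .046 out: [0.5446 0.3972]
centre [0.5033 0.4069] 63 rim z 0.1888 grip [0.4576 0.409 ] 2 0.046 lug [0.544  0.3949] 94 yaw gl/cg/lc -9.3 -2.6 -16.5
```

View pics/over.png

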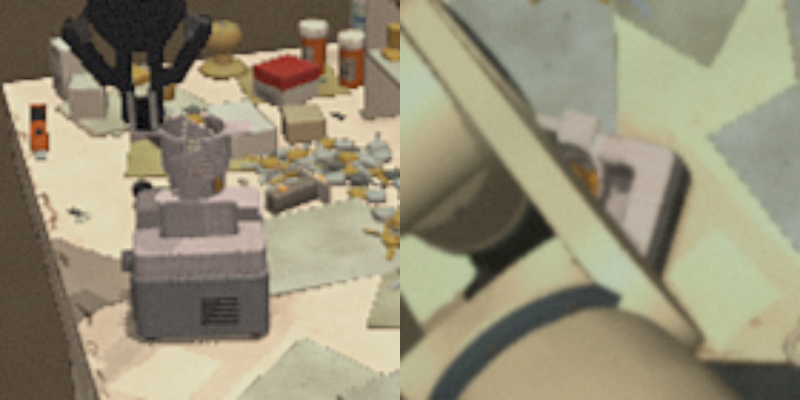

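Over the tank the basket hangs level and about 2.4 mm short in y. I correct that and lower it in stages.

Request:
{"method": "apply_moves", "body": {"steps": "0.1 0 0 0 0 0 -1;0.25 0 0 0 0 0 -1;0.25 0 0.5 0 0 0 -1;0.25 0 1.5 0 0 0 -1;0.25 0 2.5 0 0 0 -1;0.25 0 3.2 0 0 0 -1;0.25 0 3.9 0 0 0 -1;0.25 0 4.5 0 0 0 -1;0.25 0 4.9 0 0 0 -1;0.25 0 5 0 0 0 -1;0.25 0 5 0 0 0 -1"}}

```text
clock: 18.18
ee_pos: [0.4607, 0.4196, 0.1378]
orientation: [0.789, 0.614, -0.0, 0.0]
contact_force: [-0.2, 0.3, -2.4]
grip_width: 0.0108
gripper_force: 59.9
```

Run:
```python
from bench import env
from fit import *
s=st(env,(.4607,.419,.0825),-14.2)
c=np.array([.503,.408]);u=np.array([.968,-.25])
for n in("side","top"):
    d=env.get_image(n);P=cloud(d).reshape(-1,3);P=P[(np.linalg.norm(P[:,:2]-c,axis=1)<.06)&(P[:,2]<.16)]
    try: basket(P,.139,(.503,.408))
    except Exception as e: print(n,e)
```

```text
t 18.18 pos [0.4607 0.4196 0.1378] yyaw -14.27 tilt 0.03 F [-0.2  0.3 -2.4] M [0.01 0.08 0.  ] w 0.0108 q [0.74 0.45 1.72 0.   0.98 0.99]
shift cm [-0.06  0.02  5.53] turn tz -0.1
centre [0.5027 0.4063] 115 rim z 0.1372 grip [0.4619 0.4104] 29 0.041 lug [0.5439 0.3948] 42 yaw gl/cg/lc -10.8 -5.7 -15.6
centre [0.5028 0.4098] 57 rim z 0.1395 grip [0.5028 0.4098] 0 0.0 lug [0.5028 0.4098] 0 yaw gl/cg/lc 0.0 0.0 0.0
```

Request:
{"method": "apply_moves", "body": {"steps": "0 0 0.5 0 0 0 -1;0 0 1 0 0 0 -1;0 0 1.5 0 0 0 -1;0 0 2 0 0 0 -1;0 0 2.4 0 0 0 -1;0 0 2.8 0 0 0 -1;0 0 3.2 0 0 0 -1;0 0 3.5 0 0 0 -1;0 0 3.5 0 0 0 -1"}}

```text
clock: 19.03
ee_pos: [0.4605, 0.4194, 0.1024]
orientation: [0.789, 0.614, -0.001, 0.0]
contact_force: [0.4, -0.2, -2.4]
grip_width: 0.011
gripper_force: 59.9
```

Request:
{"method": "apply_moves", "body": {"steps": "0 0 0.3 0 0 0 -1;0 0 0.6 0 0 0 -1;0 0 0.9 0 0 0 -1;0 0 1.2 0 0 0 -1;0 0 1.4 0 0 0 -1;0 0 1.5 0 0 0 -1;0 0 1.6 0 0 0 -1;0 0 1.6 0 0 0 -1;0 0 1.6 0 0 0 -1"}}

```text
clock: 19.78
ee_pos: [0.4608, 0.4197, 0.0873]
orientation: [0.789, 0.614, 0.0, -0.0]
contact_force: [-0.5, 0.8, -1.7]
grip_width: 0.0109
gripper_force: 59.9
```

Request:
{"method": "apply_moves", "body": {"steps": "0 0 0.05 0 0 0 -1;0 0 0.1 0 0 0 -1;0 0 0.15 0 0 0 -1;0 0 0.2 0 0 0 -1;0 0 0.25 0 0 0 -1;0 0 0.25 0 0 0 -1;0 0 0.25 0 0 0 -1"}}

```text
clock: 20.37
ee_pos: [0.4608, 0.4197, 0.0847]
orientation: [0.789, 0.614, -0.0, 0.0]
contact_force: [0.6, -0.7, -2.6]
grip_width: 0.0108
gripper_force: 59.9
```

Request:
{"method": "apply_moves", "body": {"steps": "0 0 0.05 0 0 0 -1;0 0 0.1 0 0 0 -1;0 0 0.15 0 0 0 -1;0 0 0.15 0 0 0 -1"}}

```text
clock: 20.7
ee_pos: [0.4608, 0.4197, 0.0832]
orientation: [0.789, 0.614, -0.0, 0.0]
contact_force: [0.3, 0.2, -1.6]
grip_width: 0.0108
gripper_force: 59.9
```

Request:
{"method": "apply_moves", "body": {"steps": "0 0 0.05 0 0 0 -1;0 0 0.1 0 0 0 -1;0 0 0.1 0 0 0 -1"}}

```text
clock: 20.95
ee_pos: [0.4608, 0.4198, 0.0831]
orientation: [0.789, 0.614, 0.0, 0.0]
contact_force: [-3.0, -1.6, 7.6]
grip_width: 0.0109
gripper_force: 61.7
```

Contact came at the expected seat height (TCP 83 mm). Now I release and rise.

Request:
{"method": "apply_moves", "body": {"steps": "0 0 0 0 0 0 -0.7;0 0 0 0 0 0 -0.5;0 0 0 0 0 0 -0.3;0 0 0 0 0 0 -0.2;0 0 0 0 0 0 -0.2;0 0 -1 0 0 0 -0.2;0 0 -3 0 0 0 -0.2;0 0 -6 0 0 0 -0.2;0 0 -10 0 0 0 -0.2;0 0 -14 0 0 0 -0.2;0 0 -14 0 0 0 -0.2"}}

```text
clock: 21.87
ee_pos: [0.4639, 0.4225, 0.2314]
orientation: [0.789, 0.614, 0.006, -0.0]
contact_force: [1.9, 1.8, 0.2]
grip_width: 0.0338
gripper_force: 0.0
```

Request:
{"method": "apply_moves", "body": {"steps": "-4 -4 0 0 0 0 0;-8 -8 0 0 0 0 0;-12 -10 0 0 0 0 0;-16 -12 0 0 0 0 0;-18 -12 0 0 0 0 0;-18 -12 0 0 0 0 0;-18 -12 0 0 0 0 0"}}

```text
clock: 22.45
ee_pos: [0.2983, 0.2726, 0.2226]
orientation: [0.79, 0.614, -0.0, 0.0]
contact_force: [1.2, 1.0, 0.2]
grip_width: 0.0424
gripper_force: 0.0
```

Run:
```python
from bench import env
from fit import *
s=st(env)
for n in("side","top"):
    d=env.get_image(n);Q=cloud(d).reshape(-1,3)
    for c,z in(((.503,.408),.083),((.484,-.0155),.106)):
        P=Q[(np.linalg.norm(Q[:,:2]-c,axis=1)<.06)&(Q[:,2]<.15)]
        try: basket(P,z,c)
        except Exception as e: print(n,e)
    if n=="side":A=d["color"]
    I=d["color"]
cv2.imwrite("pics/final.png",np.hstack([cv2.resize(A[110:330,160:380],(400,400)),cv2.resize(I[130:270,100:240],(400,400))])[:,:,::-1])
```

```text
t 22.45 pos [0.2983 0.2726 0.2226] yyaw -14.29 tilt 0.02 F [1.2 1.  0.2] M [ 0.01 -0.    0.02] w 0.0424 q [ 0.74  0.01  2.08 -0.    1.05  0.99]
centre [0.5024 0.4058] 68 rim z 0.0827 grip [0.4762 0.4141] 47 0.028 lug [0.5362 0.4294] 66 yaw gl/cg/lc 14.4 -17.5 35.0
centre [ 0.4837 -0.0173] 261 rim z 0.1056 grip [ 0.4399 -0.0269] 88 0.045 lug [ 0.5262 -0.0105] 99 yaw gl/cg/lc 10.7 12.3 9.1
centre [0.5024 0.4094] 147 rim z 0.0834 grip [0.4932 0.4165] 223 0.012 lug [0.5432 0.4055] 133 yaw gl/cg/lc -12.4 -37.7 -5.4
centre [ 0.4834 -0.014 ] 163 rim z 0.1066 grip [ 0.4395 -0.0203] 47 0.044 lug [ 0.5259 -0.0075] 97 yaw gl/cg/lc 8.4 8.1 8.7
```

View pics/final.png

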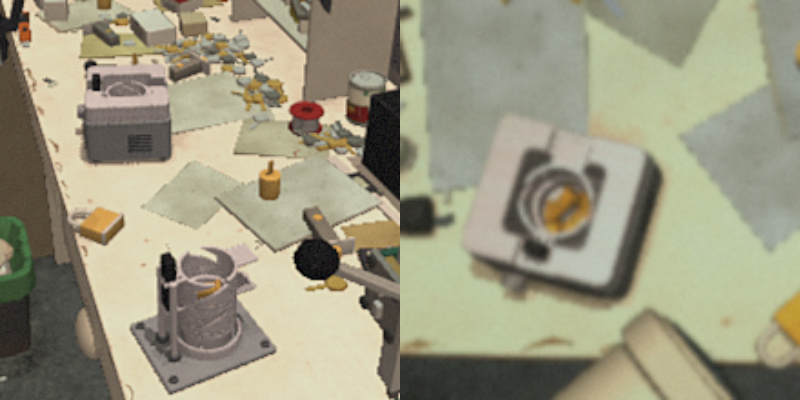

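The basket hangs with its rim at 83 mm, as expected, and both lugs in the notches. The lower baskets and bystanders haven't moved.

```bash
python3 -c "
from bench import env
print(env.close_job())"
```

```text
the job is handed in; nothing more can be done
None
```

The top basket was twisted free, stood on the bench, then lowered by its grip into the cleaner, where it hangs level with both lugs in the notches; nothing else moved, and the job was handed in at about 22.5 s.

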